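# Load a fish tin into the one-way tin magazine

### The job

Load the flat fish tin into the wooden tin magazine: lay it on the open front board, narrow end towards the lane, and with closed fingers push it through the sprung one-way flap until you feel the hidden sprung end stop give a few millimetres - press gently and do not drive the stop to its limit. Then withdraw so that the flap springs shut behind the tin, with the tin lying flat inside; leave the tape roll, the round tin and the mug where they are.

Things in the scene. Friction and masses are not known exactly. Their poses are not given: they have to be found in the camera images.
- fish_tin: flat rectangular fish tin with rounded corners, the only one: 63 (its x) x 105 (its y) x 26 mm, about 0.15 kg, loose on the worktop at the right; about 60 x 100 mm at mid-height. Origin at the centre of its underside, z up. Grasp it from above across its 63 mm width; inside the lane there is no room for fingers beside it.
- rack: fixed light-wood tin magazine, 385 x 110 mm. Origin on the worktop, on the lane's centre line in the plane of the closed flap; x = direction in which tins are pushed in, y left of that, z up. A 10 mm base board runs from x = -165 to +220 mm; the tin slides on it. Flared cheeks (x -54 to -20, tops 42 mm over the worktop) lead into the lane, 68 mm wide between walls from x = -25.
- front_board (a point): centre of the open part of the base board in front of the lane, on its top (rack x = -100 mm, y 0, 10 mm above the worktop); axes as the rack's. The open board reaches from rack x = -165 to -55 mm and is 110 mm wide, with nothing beside it: lay the tin here, its y along the lane.
- slot (a point): start of the open slot between the two lips over the lane (rack x = -10 mm, y 0, at the lips' top, 51 mm over the worktop; lip underside 46 mm); axes as the rack's. The slot is 36 mm wide, on the centre line, and lets closed fingers follow the tin, their 18 mm pad width across the slot. From rack x = 110 mm on a solid cover (top 57 mm) closes it.
- gate (a point): point on the lane floor (10 mm above the worktop) on the centre line in the plane of the closed flap; axes as the rack's. A wall cabinet hangs over the worktop beyond about x = 0.6 m on the left, so draw the hand out low here (fingertips 80 mm over the worktop are clear of the rack).
- flap (a joint): aluminium flap, 45 mm long, 15 to 41 mm over the worktop, on a vertical hinge in the left wall (rack x 0, y +37 mm). 0 = shut, cannot swing to the front; opens inwards to 1.57 rad into a recess of the left wall. A spring of a few N shuts it once the tin's tail is over 48 mm past it and the fingers are out; it may rest on the fingers till they lift out through the slot.
- plunger (a joint): compression (m) of the sprung end stop, a plate hidden under the rear cover: 0 = untouched, 0.012 = bottomed. Gives from 3 N, then 1.2 N per mm (3 mm: 6.6 N, 10 mm: 15 N). Its place is not measured: the plate at rest is between rack x = 155 and 183 mm, to be felt. At 3 mm or more for 0.2 s the tin is seated; 10 mm is too far.
- tape_roll: roll of tape lying flat, 96 x 95 x 25 mm, bystander, loose; origin at the centre of its underside.
- round_tin: round tin, 75 mm diameter, 58 mm high, bystander, loose; origin at the centre of its underside.
- mug: striped mug, 78 x 116 x 101 mm, bystander, loose; origin at the centre of its underside.
Things that resemble listed ones, but are neither listed nor needed, are in the scene too. Leave any red look-alike of the fish_tin alone.

How it is judged (in metres and radians):
On the way, in this order (a step that is already met when the one before it is completed fails the run):
1. the fish tin, flat on the lane floor, has pushed the flap open (value of joint flap above 0.7 rad and x of fish_tin in the frame of gate between -0.05 and 0.06 m and z of fish_tin in the frame of gate below 0.008 m), for 0.05 s.
2. the tin presses the end stop in by at least 3 mm for 0.2 s (value of joint plunger above 0.003 m and x of fish_tin in the frame of gate above 0.098 m), for 0.2 s.
At the end, for the whole second after the job is handed in: The flap is shut (within 0.08 rad) and the fish tin lies flat (tilt under 0.06 rad, on the lane floor within 4 mm) and along the lane (within 0.15 rad) behind it, its centre more than 97 mm past the flap, released and at rest (value of joint flap below 0.08 rad and x of fish_tin in the frame of gate above 0.097 m and z of fish_tin in the frame of gate below 0.004 m and angle between fish_tin's own z axis and vertical below 0.06 rad and angle between the y axis of fish_tin and the x axis of rack, either way round below 0.15 rad and linear speed of fish_tin below 0.01 m/s); the robot touches nothing.
It fails at once if the end stop is driven nearly to its limit (10 mm or more) (value of joint plunger above 0.01 m).
It fails at once if the fingers push the tin with more than 20 N in the lane (contact force between the fingers and fish_tin above 20 N and x of fish_tin in the frame of gate above -0.06 m).
It fails at once if a bystander is moved more than 20 mm (distance of any of tape_roll, round_tin, mug from where it was at the start of the episode above 0.02 m).
It also fails if it takes over 64 s, if anything falls off the work surface, if the arm or the gripper's body presses on something with over 40 N, if the wrist force passes 120 N, or if a joint passes its speed limit or range.

### The arm

A 6-joint arm with a two-finger parallel gripper is mounted at the origin on a cart in front of the work surface, level with it; the furniture and walls round the work are solid. World frame = base frame: x ahead of the robot, y to its left, z up, the work surface at z = 0. Lengths are in mm, angles in rad, forces in N, time in s.
With the tool pointing down it reaches from about 275 to 1000 mm from the base axis. Payload 8.4 kg.
Tool frame: the origin (TCP) lies at the very end of the fingers, on their centre line; the grasp point (between the pads) lies 19 mm behind it; z points along the fingers, y is the line along which they close (so a half turn about z gives the same grasp; the last joint's range is limited). The gripper opens to 85 mm and grips with 20 to 120 N. Pads are 22 mm wide; open, the fingers measure 114 mm over their backs; the gripper's body (76 mm by 85 mm) begins 54 mm behind the grasp point. The pads swing forward as they close: fully open they stand 13 mm farther back than shut.
Start: joints at [1.341, 0.353, 1.633, -0, 1.155, -0.002], TCP at [141.145, 608.856, 231.281] pointing down, gripper open.
Joint ranges: [-2.63, 2.63], [-0.92, 2.1], [0.06, 2.66], [-1.3, 4.44], [0, 2.69], [-3.02, 3.02]. Speed limits (rad/s): [2.22, 2.22, 2.79, 3.14, 3.14, 3.14].

### API

Orientations are given as [roll, pitch, yaw] about the fixed x, y, z axes, in that order (R = Rz(yaw) Ry(pitch) Rx(roll)).
In Python, from rig import sensors, grab_frame, camera_params, order gives the robot as it stands. The module is installed in compiled form; this text tells all that it offers.
- The arm moves only by the tool move_arm, never from a script. Its argument "motion" is a list of rows, each a list of 7 numbers: the turn, a rotation vector about the tool's x, y, z in shares of 90 degrees (1.0 is 90 degrees), then the shift along the tool's x, y, z in parts of the range, where 1.0 means 750 mm, then the finger opening in m, from 0 to 0.0854. A call has 1 to 8 rows; each row is the pose to reach, as a shift and turn from the pose commanded when the call began, along the tool's axes at that moment; what a row does not reach only later rows make up. A row lasts 1/8 s, in which the tool goes at most 62.5 mm and 10.7 degrees, less where a joint would pass 70% of its speed; a pose out of reach is approached as far as the arm can. Shift and turn numbers lie between -1 and 1, and a call with a number outside is refused. A call with a gripper value outside its range is refused whole. The fingers move at their own pace and stop on an object; "grip_force" is the grip in N (left out, the last holds). Time passes only in rows, so rows that repeat a pose let the fingers close. It gives the time, the measured TCP pose, the force, the opening and the grip force at its end, in the units of the state.
- sensors.sense(): the state, without advancing time (a new reading comes with each control period).
- grab_frame(name): name is "scene" or "top" or "wrist"; returns (picture, depth): 400x640x3 uint8, red, green, blue; 400x640 float32, mm along the optical axis (not along the pixel's ray), 0 where there is no reading.
- camera_params(name): a dict with "camera_matrix" (3x3 intrinsics, pixels), "world_from_camera" (4x4, takes a point from camera to world coordinates). Camera axes: x right, y down, z forward; pixel columns grow to the right and rows downward; lengths in mm; the calibration is good to about 2 mm. A picture is of the moment at which its call begins: read the wrist's pose just before it. camera_params takes no time and is no camera call; for the wrist camera it gives the pose at the moment of the call.
- order.sign_off(): hands the job in; it is judged then, once.
The state is a dict: "clock": time; "qpos": joint angles; "qvel": joint speeds; "joint_efforts": joint torques, N m; "eef_pos": TCP position; "tcp_rot": TCP orientation; "contact_force": force on the tool from outside, world axes, zero at the start; "wrist_torque": the same for the moment, N m; "opening": opening from 0.0 (shut) to 1.0 (fully open); "grasp_force": force on a finger pad.
Only numpy, scipy, OpenCV 4.12 (cv2) and the standard library are available. Lean on these libraries where they do the work, as an engineer would, in place of code of your own. Each camera call takes 0.05 s, during which the arm holds its last target. There are 200 camera calls.

## Working session

There is one attempt and no reset: what is moved stays moved. The work goes in short steps, Python scripts to look and compute and a tool call to move; the robot and the scene stay as the last step left them, time stands still between calls to the robot, and variables do not carry over. Pictures are saved under pics/ and viewed, at most 10 in all, crops included, and the job is handed in when it is done.

Besides the shell and the picture viewer there is one more tool, called as name(argument=value, ...), one argument or row to a line, values as JSON. move_arm: Moves the arm, as the interface text tells. Its arguments: {"type":"object","properties":{"motion":{"type":"array","items":{"type":"array","items":{"type":"number"}}},"grip_force":{"type":"number"}},"required":["motion"]}

```bash
mkdir -p pics; cat > h.py <<'E'
import numpy as np, cv2
from rig import sensors, grab_frame, camera_params, order
def snap(n, f):
    p,d=grab_frame(n); cv2.imwrite(f'pics/{f}.png',cv2.cvtColor(p,cv2.COLOR_RGB2BGR)); c=camera_params(n)
    np.savez(f'pics/{f}.npz',p=p,d=d,K=c["camera_matrix"],T=c["world_from_camera"]); return p,d,np.array(c["camera_matrix"]),np.array(c["world_from_camera"])
def cloud(d,K,T):
    v,u=np.indices(d.shape); P=np.stack([(u-K[0,2])/K[0,0]*d,(v-K[1,2])/K[1,1]*d,d],-1)
    W=P@T[:3,:3].T+T[:3,3]; W[d==0]=np.nan; return W
def load(f):
    z=np.load(f'pics/{f}.npz'); return z['p'],z['d'],z['K'],z['T']
E
python3 - <<'E'
from h import *
for n in("scene","top","wrist"):
    p,d,K,T=snap(n,n+"1"); print(n,K[0,0],T.round(3).tolist())
s=sensors.sense(); print(s)
E
```

```text
scene 514.1399481639795 [[-0.848, -0.377, 0.371, -15.518], [-0.529, 0.581, -0.618, 1060.297], [0.018, -0.721, -0.693, 1205.42], [0.0, 0.0, 0.0, 1.0]]
top 392.7204805234702 [[-0.009, -0.986, 0.166, 399.34], [-1.0, 0.01, 0.002, 61.355], [-0.004, -0.166, -0.986, 1219.304], [0.0, 0.0, 0.0, 1.0]]
wrist 293.6899803823184 [[0.225, 0.929, 0.294, 66.203], [0.974, -0.215, -0.069, 624.978], [-0.001, 0.302, -0.953, 374.121], [0.0, 0.0, 0.0, 1.0]]
{'clock': 0.15, 'qpos': array([ 1.34060331e+00,  3.53529587e-01,  1.63394493e+00,  2.04321165e-05,
        1.15519677e+00, -2.36408864e-03]), 'qvel': array([ 0.00030791, -0.00235113, -0.00268563, -0.00054715,  0.00028358,
       -0.00010581]), 'joint_efforts': array([-1.20309363e-03, -6.05629706e+01, -3.42338705e+01, -1.40813722e-04,
        6.14046134e-03,  1.19267241e-05]), 'eef_pos': array([141.05538751, 608.51055277, 230.71668601]), 'tcp_rot': array([-3.14051407e+00, -2.12338362e-05,  2.91375545e+00]), 'contact_force': array([-0.4787301 , -1.30468564, -0.61782553]), 'wrist_torque': array([ 0.00095239, -0.01609903,  0.00819637]), 'grasp_force': 0.0, 'opening': 0.9974570436451375}
```

View pics/top1.png

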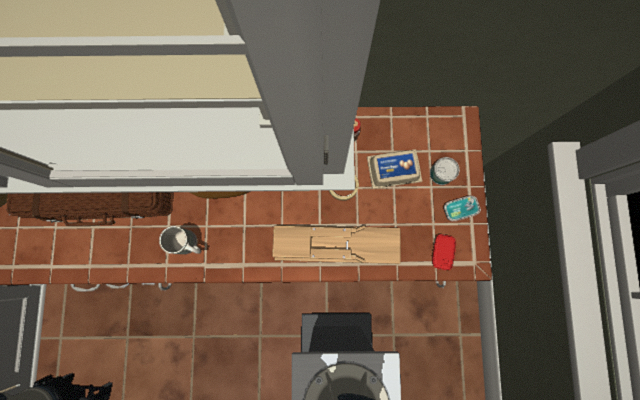

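View pics/scene1.png

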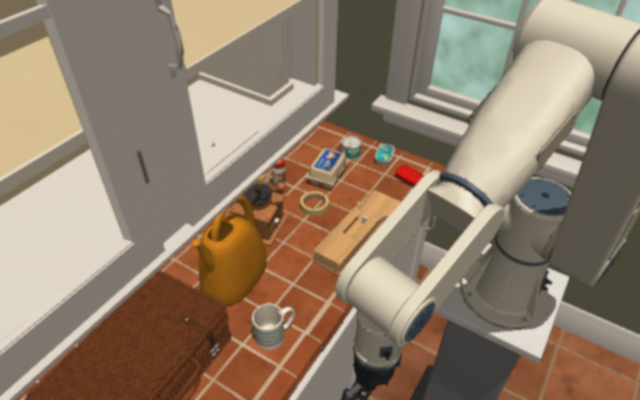

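The top view shows the rack at columns 273–400, rows 226–264, with its flared mouth at about column 360, so tins are pushed left (world +y). Two objects look like the fish tin: teal at (462,208) and red at (444,252). The red one is the excluded look-alike, so teal fits; a crop will confirm it. The round tin is at (445,170), the tape roll at (343,185) and the mug at (180,240). The scene view agrees: teal at (385,154), red at (410,176).

```bash
python3 - <<'E'
from h import *
p,d,K,T=load('top1'); W=cloud(d,K,T)
bgr=cv2.cvtColor(p,cv2.COLOR_RGB2BGR)
a=cv2.resize(bgr[145:280,420:500],None,fx=4,fy=4,interpolation=cv2.INTER_CUBIC)
b=cv2.resize(bgr[215:275,265:410],None,fx=3,fy=3,interpolation=cv2.INTER_CUBIC)
o=np.zeros((540,760,3),np.uint8); o[:,:320]=a; o[:180,325:325+435]=b; cv2.imwrite('pics/crop1.png',o)
hsv=cv2.cvtColor(p,cv2.COLOR_RGB2HSV)
m=np.zeros(d.shape,bool); m[190:230,435:490]=1
print('table z',np.nanmedian(W[215:260,480:486,2]),np.nanmedian(W[215:225,410:430,2]))
mm=m&(W[...,2]>15)
Q=W[mm]; print(len(Q),Q.mean(0),np.percentile(Q[:,2],[5,50,95]))
r=cv2.minAreaRect(Q[:,:2].astype(np.float32)); print('fish',r)
print('box',cv2.boxPoints(r))
m=np.zeros(d.shape,bool); m[218:272,265:405]=1
Q=W[m&(W[...,2]>6)&(W[...,2]<75)]
r=cv2.minAreaRect(Q[:,:2].astype(np.float32)); print('rack',r,cv2.boxPoints(r).tolist())
for nm,(c,rr) in dict(rnd=(445,170),mug=(180,240),tape=(331,190),red=(444,252)).items(): print(nm,W[rr,c].round())
# profile along rack centreline
for c in range(272,404,4): print(c,[tuple(W[q,c].round().astype(int)) if np.isfinite(W[q,c,0]) else 0 for q in(232,244,258)])
E
```

```text
table z -1.0916538038729868 -1.0543762432967014
654 [ 575.04089026 -366.35308155   22.30809671] [18.43465001 22.24201903 26.3281613 ]
fish ((575.4445190429688, -366.48284912109375), (62.759212493896484, 106.19461059570312), 15.26745319366455)
box [[ 531.1905  -323.52252]
 [ 559.15424 -425.96924]
 [ 619.69855 -409.44318]
 [ 591.7348  -306.99646]]
rack ((468.20159912109375, 28.702728271484375), (407.8229675292969, 162.25250244140625), 89.4750747680664) [[385.2106018066406, -174.4569549560547], [547.456298828125, -175.9434356689453], [551.192626953125, 231.86241149902344], [388.9468994140625, 233.34889221191406]]
rnd [ 687. -311.   54.]
mug [486. 504.   7.]
tape [634.  37.  28.]
red [ 441. -302.   24.]
272 [(np.int64(508), np.int64(221), np.int64(4)), (np.int64(471), np.int64(222), np.int64(-7)), (np.int64(428), np.int64(220), np.int64(0))]
276 [(np.int64(503), np.int64(202), np.int64(56)), (np.int64(467), np.int64(201), np.int64(57)), (np.int64(428), np.int64(207), np.int64(10))]
280 [(np.int64(503), np.int64(190), np.int64(52)), (np.int64(467), np.int64(189), np.int64(59)), (np.int64(
[... 3546 characters left out ...]
.int64(-125), np.int64(10)), (np.int64(467), np.int64(-124), np.int64(8)), (np.int64(425), np.int64(-122), np.int64(10))]
388 [(np.int64(504), np.int64(-138), np.int64(9)), (np.int64(467), np.int64(-136), np.int64(14)), (np.int64(425), np.int64(-134), np.int64(13))]
392 [(np.int64(504), np.int64(-150), np.int64(10)), (np.int64(467), np.int64(-148), np.int64(10)), (np.int64(424), np.int64(-147), np.int64(9))]
396 [(np.int64(504), np.int64(-162), np.int64(9)), (np.int64(467), np.int64(-160), np.int64(11)), (np.int64(424), np.int64(-159), np.int64(12))]
400 [(np.int64(504), np.int64(-176), np.int64(4)), (np.int64(467), np.int64(-173), np.int64(10)), (np.int64(424), np.int64(-171), np.int64(9))]
```

View pics/crop1.png

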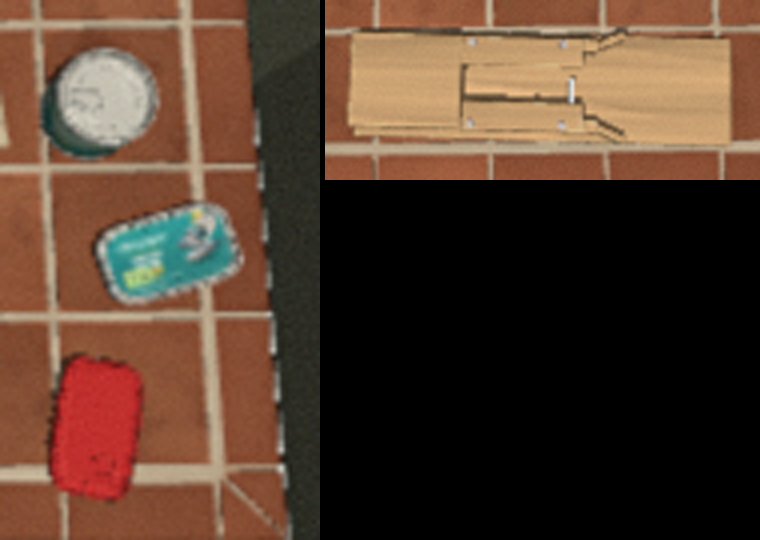

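The crop confirms the teal tin (printed fish label, rounded corners) at top-view pixel (462,208); the red one below it is the look-alike. I'll move to a waypoint where the wrist camera can see both the tin and the rack.

Units first: shifts go in shares of 750 mm and turns go in shares of 90 degrees. So -0.38 m is -0.5067, -0.335 m is -0.4467, 1.075 rad is 0.6844.

move_arm(
  motion=[
    [0,0,0.0828,-0.04,-0.06,0,0.085],
    [0,0,0.1719,-0.0867,-0.12,0,0.085],
    [0,0,0.2546,-0.1333,-0.1867,0,0.085],
    [0,0,0.3438,-0.18,-0.2533,0,0.085],
    [0,0,0.4265,-0.2267,-0.3133,0,0.085],
    [0,0,0.5157,-0.2733,-0.38,0,0.085],
    [0,0,0.5984,-0.32,-0.4467,0,0.085],
    [0,0,0.6844,-0.3667,-0.5067,0,0.085],
  ],
)

```text
clock: 1.15
eef_pos: [323.5, 174.7, 231.4]
tcp_rot: [3.141, -0.0, 1.835]
contact_force: [0.4, 1.0, 0.4]
opening: 0.997
grasp_force: 0.0
```

```bash
cat >> h.py <<'E'
from scipy.spatial.transform import Rotation as R
def plan(x,y,z,yaw_deg):
    s=sensors.sense(); Rc=R.from_euler('xyz',s['tcp_rot']); Rt=R.from_euler('xyz',[np.pi,0,np.radians(yaw_deg)])
    print('clock',s['clock'],'pos',s['eef_pos'].round(1),'rpy',np.degrees(s['tcp_rot']).round(2),'F',s['contact_force'].round(1),'open',round(s['opening'],3),'grip',s['grasp_force'])
    print('turn',(Rc.inv()*Rt).as_rotvec().round(4),'shift m',(Rc.inv().apply(np.array([x,y,z])-s['eef_pos'])/1000).round(4))
E
python3 - <<'E'
from h import *
plan(500,-250,231,105.3)
E
```

```text
clock 1.15 pos [323.5 174.7 231.4] rpy [179.96  -0.   105.13] F [0.4 1.  0.4] open 0.997 grip 0.0
turn [ 0.0007 -0.0001 -0.0031] shift m [-4.561e-01  5.960e-02  4.000e-04]
```

Scaled: -0.456 m is -0.608, -0.4 m is -0.5333.

move_arm(
  motion=[
    [0,0,0,-0.076,0.0107,0,0.085],
    [0,0,0,-0.152,0.02,0,0.085],
    [0,0,0,-0.228,0.0293,0,0.085],
    [0,0,0,-0.304,0.04,0,0.085],
    [0,0,0,-0.38,0.0493,0,0.085],
    [0,0,0,-0.456,0.06,0,0.085],
    [0,0,0,-0.5333,0.0693,0,0.085],
    [0,0,0,-0.608,0.08,0,0.085],
  ],
)

```text
clock: 2.15
eef_pos: [502.1, -249.3, 231.1]
tcp_rot: [-3.142, -0.0, 1.838]
contact_force: [1.3, 0.2, 0.2]
opening: 0.991
grasp_force: 0.0
```

```bash
python3 - <<'E'
from h import *
import time
plan(575,-366,100,105.3)
snap('wrist','w1'); p,d,K,T=snap('wrist','w2'); print(T.round(3).tolist())
E
```

```text
clock 2.15 pos [ 502.1 -249.3  231.1] rpy [-1.8000e+02 -1.0000e-02  1.0532e+02] F [1.3 0.2 0.2] open 0.991 grip 0.0
turn [-0.0001 -0.0002  0.0004] shift m [-0.1319  0.0394  0.131 ]
[[0.965, 0.25, 0.081, 483.6], [0.262, -0.919, -0.293, -178.062], [0.001, 0.304, -0.953, 374.233], [0.0, 0.0, 0.0, 1.0]]
```

View pics/w2.png

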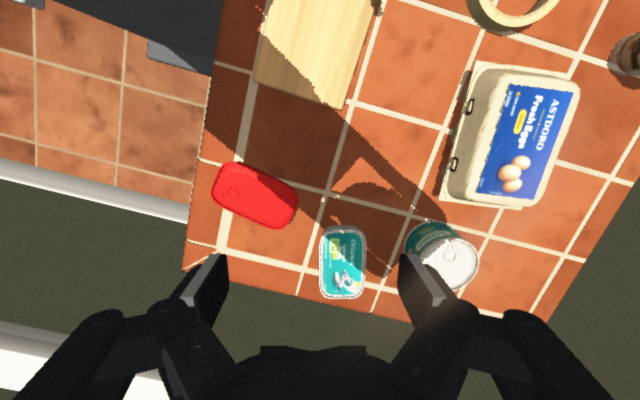

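The wrist view shows the teal tin at (342,262), the red one at (255,195), the round tin at (442,255) and the front edge of the rack board at (300,90). Next I'll measure the tin and the board edge from this second view.

```bash
python3 - <<'E'
from h import *
p,d,K,T=load('w2'); W=cloud(d,K,T)
hsv=cv2.cvtColor(p,cv2.COLOR_RGB2HSV)
m=np.zeros(d.shape,bool); m[220:305,310:375]=1
z=W[...,2]; print('table',np.nanmedian(z[150:170,300:320]))
Q=W[m&(z>15)]; print(len(Q),Q.mean(0),np.percentile(Q[:,2],[5,50,95]))
print('fish',cv2.minAreaRect(Q[:,:2].astype(np.float32)))
Q=W[m&(z>22)]; print('fish top',cv2.minAreaRect(Q[:,:2].astype(np.float32)))
# triangulate tin centre: teal centroid, top & wrist rays
rays=[]
for f,(r0,r1,c0,c1) in dict(top1=(190,230,435,490),w2=(222,303,312,372)).items():
    p,d,K,T=load(f); h=cv2.cvtColor(p,cv2.COLOR_RGB2HSV); m=np.zeros(d.shape,np.uint8)
    m[r0:r1,c0:c1]=((h[...,0]>78)&(h[...,0]<100)&(h[...,1]>90))[r0:r1,c0:c1]*255
    r=cv2.minAreaRect(np.argwhere(m)[:,::-1].astype(np.float32)); u=r[0]; v=T[:3,:3]@np.array([(u[0]-K[0,2])/K[0,0],(u[1]-K[1,2])/K[1,1],1]); rays.append((T[:3,3],v/np.linalg.norm(v))); print(f,r)
A=sum(np.eye(3)-np.outer(v,v) for o,v in rays); b=sum((np.eye(3)-np.outer(v,v))@o for o,v in rays); print('tri',np.linalg.solve(A,b))
# rack board front
p,d,K,T=load('w2'); W=cloud(d,K,T); z=W[...,2]
m=np.zeros(d.shape,bool); m[0:125,235:385]=1
Q=W[m&(z>6)&(z<14)]; print('board',len(Q),np.median(Q[:,2]),cv2.boxPoints(cv2.minAreaRect(Q[:,:2].astype(np.float32))).round(1).tolist())
E
```

```text
table 0.20518832190489888
3081 [ 574.49233913 -362.333202     23.20231321] [21.71392176 23.13252067 25.30546054]
fish ((575.048828125, -363.4194030761719), (61.76802062988281, 105.13997650146484), 15.613131523132324)
fish top ((575.023193359375, -363.32769775390625), (61.76802062988281, 104.94942474365234), 15.613131523132324)
top1 ((461.76416015625, 207.92453002929688), (16.483266830444336, 29.53251838684082), 74.05460357666016)
w2 ((342.0, 263.5), (61.0, 38.0), 90.0)
tri [ 576.6791452  -367.72787305   13.49838862]
board 9853 10.863458316211222 [[408.1000061035156, -169.8000030517578], [518.0, -174.0], [522.4000244140625, -58.20000076293945], [412.5, -54.099998474121094]]
```

```bash
python3 - <<'E'
from h import *
plan(575,-364.5,100,105.5);plan(575,-364.5,3,105.5)
E
```

```text
clock 2.25 pos [ 503.6 -251.8  231. ] rpy [1.7995e+02 1.2000e-01 1.0519e+02] F [-0.5  0.8 -0.4] open 0.996 grip 0.0
turn [ 0.0009  0.0022 -0.0054] shift m [-0.1272  0.0393  0.1313]
clock 2.25 pos [ 503.6 -251.8  231. ] rpy [1.7995e+02 1.2000e-01 1.0519e+02] F [-0.5  0.8 -0.4] open 0.996 grip 0.0
turn [ 0.0009  0.0022 -0.0054] shift m [-0.127   0.0392  0.2283]
```

Scaled: 0.227 m is 0.3027, -0.127 m is -0.1693, -0.005 rad is -0.0032.

move_arm(
  motion=[
    [0,0,0,-0.0533,0.016,0.04,0.085],
    [0,0,0,-0.1133,0.0347,0.0933,0.085],
    [0,0,-0.0032,-0.1693,0.052,0.1467,0.085],
    [0,0,-0.0032,-0.1693,0.052,0.2,0.085],
    [0,0,-0.0032,-0.1693,0.052,0.2467,0.085],
    [0,0,-0.0032,-0.1693,0.052,0.28,0.085],
    [0,0,-0.0032,-0.1693,0.052,0.296,0.085],
    [0,0,-0.0032,-0.1693,0.052,0.3027,0.085],
  ],
)

```text
clock: 3.25
eef_pos: [573.0, -359.0, 4.0]
tcp_rot: [-3.141, -0.0, 1.844]
contact_force: [0.0, -0.1, 1.3]
opening: 0.991
grasp_force: 0.0
```

move_arm(
  motion=[
    [0,0,0,0,0,0,0.07],
    [0,0,0,0,0,0,0.05],
    [0,0,0,0,0,0,0.05],
    [0,0,0,0,0,0,0.05],
    [0,0,0,0,0,0,0.05],
  ],
  grip_force=30,
)

```text
clock: 3.88
eef_pos: [573.7, -359.7, 5.7]
tcp_rot: [3.14, 0.001, 1.844]
contact_force: [-0.7, 1.4, 7.0]
opening: 0.695
grasp_force: 32.6
```

```bash
python3 - <<'E'
from h import *
plan(465.5,-104,150,87.8)
E
```

```text
clock 3.875 pos [ 573.7 -359.7    5.7] rpy [1.7993e+02 7.0000e-02 1.0564e+02] F [-0.7  1.4  7. ] open 0.695 grip 32.643277645111084
turn [0.0014 0.001  0.3114] shift m [ 0.2753 -0.0351 -0.1447]
```

Scaled: 0.275 m is 0.3667, 0.22 m is 0.2933, 0.311 rad is 0.198.

move_arm(
  motion=[
    [0,0,0,0,0,-0.04,0.05],
    [0,0,0,0,0,-0.1067,0.05],
    [0,0,0,0,0,-0.1733,0.05],
    [0,0,0.0509,0.0733,-0.0093,-0.1933,0.05],
    [0,0,0.0955,0.1467,-0.0187,-0.1933,0.05],
    [0,0,0.1401,0.22,-0.028,-0.1933,0.05],
    [0,0,0.1783,0.2933,-0.0373,-0.1933,0.05],
    [0,0,0.198,0.3667,-0.0467,-0.1933,0.05],
  ],
)

```text
clock: 4.88
eef_pos: [464.5, -102.6, 149.7]
tcp_rot: [3.14, 0.0, 1.531]
contact_force: [0.2, 1.2, -1.9]
opening: 0.696
grasp_force: 33.5
```

move_arm(
  motion=[
    [0,0,0,0,0,0,0.05],
    [0,0,0,0,0,0,0.05],
  ],
)

```text
clock: 5.12
eef_pos: [465.8, -104.1, 149.9]
tcp_rot: [3.14, 0.0, 1.534]
contact_force: [0.6, 0.3, -1.7]
opening: 0.691
grasp_force: 33.5
```

```bash
python3 - <<'E'
from h import *
p,d,K,T=snap('wrist','w3'); plan(465.5,-104,30,87.8)
W=cloud(d,K,T); z=W[...,2]
print('tcp',sensors.sense()['eef_pos'])
np.save('pics/W3.npy',W)
E
```

```text
clock 5.175 pos [ 466.1 -104.6  149.8] rpy [1.7991e+02 3.0000e-02 8.7830e+01] F [ 0.  -0.9 -1.5] open 0.691 grip 33.46415877342224
turn [0.0015 0.0005 0.0006] shift m [ 0.0006 -0.0008  0.1198]
tcp [ 466.05400037 -104.55405926  149.77026913]
```

View pics/w3.png

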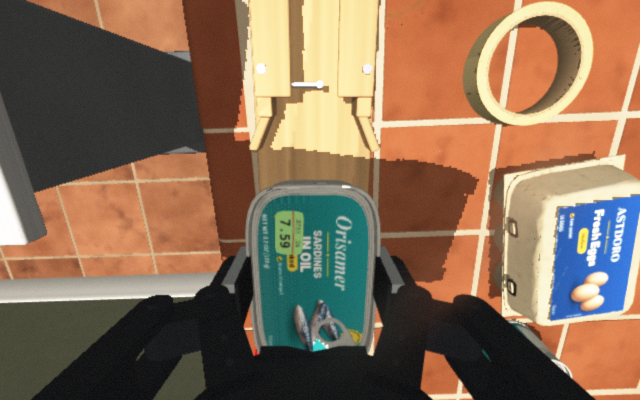

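The wrist view shows the tin held square at (315,265), the lane mouth at (262–375,140), the flap's top edge at (308,85), and the slot at columns 288–340. I'll fit the rack's line from the depth data.

```bash
python3 - <<'E'
from h import *
W=np.load('pics/W3.npy'); z=W[...,2]; v,u=np.indices(z.shape)
L=[]
for r in range(0,95,10):
    for name,(lo,hi) in dict(lips=(45,57)).items():
        m=(u[r]>235)&(u[r]<392)&(z[r]>lo)&(z[r]<hi); x=W[r,m,0]; 
        if len(x)<10: continue
        g=np.sort(x); i=np.argmax(np.diff(g)); 
        print(r,'y',W[r,m,1].mean().round(1),'z',np.median(z[r,m]).round(1),'outer',g[0].round(1),g[-1].round(1),'slot',g[i].round(1),g[i+1].round(1),'mid',((g[i]+g[i+1])/2).round(1),((g[0]+g[-1])/2).round(1))
        L.append((W[r,m,1].mean(),(g[i]+g[i+1])/2))
L=np.array(L); print(np.polyfit(L[:,0],L[:,1],1))
for r in range(96,186,8):
    m=(u[r]>235)&(u[r]<392)&(z[r]>6)&(z[r]<60); x=W[r,m,0]; hi=m&(z[r]>30)
    print(r,'y',W[r,m,1].mean().round(1),'z',np.median(z[r,m]).round(1),x.min().round(1),x.max().round(1),'cheek',np.sort(W[r,hi,0]).round(0)[[0,-1]] if hi.any() else '')
# flap pixels: bright near (308,85)
for c in(300,308,315):
    print(c,[(rr,*W[rr,c].round(0)) for rr in(76,80,83,85,87,90,94)])
m=(v>180)&(v<330)&(u>240)&(u<385)&(z>120)&(d if False else True)
Q=W[m&(z<185)]; print('tin top z',np.percentile(Q[:,2],[5,50,95]),cv2.minAreaRect(Q[(Q[:,2]>np.percentile(Q[:,2],40))][:,:2].astype(np.float32)))
E
```

```text
0 y 43.9 z 51.6 outer 427.9 518.7 slot 454.7 491.0 mid 472.8 473.3
10 y 37.7 z 51.8 outer 427.3 517.9 slot 454.4 490.9 mid 472.6 472.6
20 y 31.4 z 52.0 outer 427.5 518.5 slot 454.6 490.9 mid 472.7 473.0
30 y 25.1 z 51.7 outer 426.7 517.8 slot 454.2 490.8 mid 472.5 472.2
40 y 18.6 z 51.8 outer 426.7 517.2 slot 453.8 490.2 mid 472.0 472.0
50 y 11.9 z 51.8 outer 426.7 517.0 slot 453.5 490.0 mid 471.7 471.8
60 y 5.2 z 51.7 outer 425.9 516.8 slot 453.1 489.9 mid 471.5 471.3
70 y -1.8 z 52.1 outer 426.3 517.2 slot 453.3 489.7 mid 471.5 471.7
80 y -8.7 z 51.7 outer 425.4 516.3 slot 453.0 489.0 mid 471.0 470.9
90 y -15.9 z 51.8 outer 425.6 515.9 slot 452.6 488.8 mid 470.7 470.8
[3.68358238e-02 4.71367457e+02]
96 y -19.7 z 50.6 416.5 525.0 cheek [426. 516.]
104 y -25.8 z 11.2 415.8 523.9 cheek [425. 515.]
112 y -32.6 z 11.4 416.2 524.1 cheek [425. 515.]
120 y -39.6 z 11.0 415.0 523.3 cheek [425. 515.]
128 y -46.6 z 11.2 421.7 517.1 cheek [422. 517.]
136 y -53.8 z 10.9 418.6 520.1 cheek [419. 520.]
144 y -61.2 z 11.1 415.6 522.6 cheek [416. 523.]
152 y -69.3 z 10.9 414.5 523.6 cheek [418. 520.
[... 913 characters left out ...]
t64(466.0), np.float64(-14.0), np.float64(11.0)), (94, np.float64(466.0), np.float64(-17.0), np.float64(11.0))]
315 [(76, np.float64(473.0), np.float64(-2.0), np.float64(11.0)), (80, np.float64(473.0), np.float64(-6.0), np.float64(12.0)), (83, np.float64(472.0), np.float64(-10.0), np.float64(43.0)), (85, np.float64(472.0), np.float64(-12.0), np.float64(41.0)), (87, np.float64(472.0), np.float64(-12.0), np.float64(30.0)), (90, np.float64(472.0), np.float64(-14.0), np.float64(11.0)), (94, np.float64(472.0), np.float64(-17.0), np.float64(10.0))]
tin top z [166.57108342 167.81608093 170.96767877] ((466.5737609863281, -99.24737548828125), (78.34905242919922, 67.65691375732422), 87.65040588378906)
```

```bash
python3 - <<'E'
from h import *
W=np.load('pics/W3.npy'); z=W[...,2]
for r in range(190,330,12):
    m=(z[r]>155)&(z[r]<180); m[:235]=0; m[392:]=0; x=W[r,m,0]; y=W[r,m,1].mean()
    print(r,'y',y.round(1),x.min().round(1),x.max().round(1),'mid',((x.min()+x.max())/2).round(1),'axis@y',(466.05+0.0372*(y+104.55)).round(1))
m=(z>155)&(z<180); m[:,:290]=0; m[:,340:]=0; m[340:]=0; print('front y',np.nanmax(W[m][:,1]))
s=sensors.sense(); q=np.array([471.0,-9.]); e=np.array([.0368,.9993]); t=q-e*102
print(t); plan(*t,60,87.9); plan(*t,17,87.9)
E
```

```text
190 y -63.3 445.9 490.1 mid 468.0 axis@y 467.6
202 y -68.9 440.9 494.4 mid 467.7 axis@y 467.4
214 y -74.6 438.5 496.3 mid 467.4 axis@y 467.2
226 y -80.5 437.5 497.4 mid 467.4 axis@y 466.9
238 y -86.5 436.5 497.5 mid 467.0 axis@y 466.7
250 y -92.9 430.8 502.5 mid 466.7 axis@y 466.5
262 y -98.4 431.7 502.2 mid 466.9 axis@y 466.3
274 y -105.3 436.8 496.2 mid 466.5 axis@y 466.0
286 y -112.2 436.4 496.0 mid 466.2 axis@y 465.8
298 y -119.1 436.4 495.6 mid 466.0 axis@y 465.5
310 y -126.5 434.5 497.0 mid 465.7 axis@y 465.2
322 y -133.8 434.4 496.5 mid 465.5 axis@y 465.0
front y -59.93330355057974
[ 467.2464 -110.9286]
clock 5.175 pos [ 466.1 -104.6  149.8] rpy [1.7991e+02 3.0000e-02 8.7830e+01] F [ 0.  -0.9 -1.5] open 0.691 grip 33.46415877342224
turn [ 0.0015  0.0005 -0.0011] shift m [-0.0063  0.0013  0.0898]
clock 5.175 pos [ 466.1 -104.6  149.8] rpy [1.7991e+02 3.0000e-02 8.7830e+01] F [ 0.  -0.9 -1.5] open 0.691 grip 33.46415877342224
turn [ 0.0015  0.0005 -0.0011] shift m [-0.0063  0.0012  0.1328]
```

Scaled: 0.132 m is 0.176, -0.003 m is -0.004.

move_arm(
  motion=[
    [0,0,0,-0.004,0.0013,0.0533,0.05],
    [0,0,0,-0.004,0.0013,0.1067,0.05],
    [0,0,0,-0.004,0.0013,0.1467,0.05],
    [0,0,0,-0.004,0.0013,0.1667,0.05],
    [0,0,0,-0.004,0.0013,0.172,0.05],
    [0,0,0,-0.004,0.0013,0.1747,0.05],
    [0,0,0,-0.004,0.0013,0.176,0.05],
    [0,0,0,-0.004,0.0013,0.176,0.05],
  ],
)

```text
clock: 6.18
eef_pos: [466.5, -107.1, 17.9]
tcp_rot: [3.14, 0.0, 1.533]
contact_force: [-0.4, 0.1, -1.9]
opening: 0.689
grasp_force: 33.5
```

Scaled: 0.002 m is 0.0027, 0.001 m is 0.0013.

move_arm(
  motion=[
    [0,0,0,0,0,0.0013,0.05],
    [0,0,0,0,0,0.0027,0.05],
    [0,0,0,0,0,0.0027,0.05],
  ],
)

```text
clock: 6.55
eef_pos: [466.3, -107.1, 15.7]
tcp_rot: [3.141, 0.0, 1.533]
contact_force: [-2.2, 0.7, 6.2]
opening: 0.688
grasp_force: 34.0
```

Scaled: -0.12 m is -0.16, -0.08 m is -0.1067.

move_arm(
  motion=[
    [0,0,0,0,0,0,0.07],
    [0,0,0,0,0,0,0.085],
    [0,0,0,0,0,0,0.085],
    [0,0,0,0,0,-0.0133,0.085],
    [0,0,0,0,0,-0.0533,0.085],
    [0,0,0,0,0,-0.1067,0.085],
    [0,0,0,0,0,-0.16,0.085],
    [0,0,0,0,0,-0.16,0.085],
  ],
)

```text
clock: 7.55
eef_pos: [468.2, -107.5, 138.7]
tcp_rot: [3.135, 0.001, 1.533]
contact_force: [0.1, 0.0, -0.1]
opening: 0.993
grasp_force: 0.0
```

```bash
python3 - <<'E'
from h import *
p,d,K,T=snap('wrist','w4'); W=cloud(d,K,T); z=W[...,2]; v,u=np.indices(z.shape)
m=(z>28)&(z<41)&(W[...,0]>425)&(W[...,0]<510)&(W[...,1]<-62)&(W[...,1]>-185)
mk=cv2.morphologyEx(m.astype(np.uint8),cv2.MORPH_OPEN,np.ones((5,5)))
n,l,st,_=cv2.connectedComponentsWithStats(mk); k=1+np.argmax(st[1:,4]); Q=W[l==k]
print(len(Q),np.percentile(Q[:,2],[5,50,95]),cv2.minAreaRect(Q[:,:2].astype(np.float32)),'y',Q[:,1].min(),Q[:,1].max())
plan(464,-205,135,-2.1)
E
```

```text
7499 [30.80167861 32.1087233  34.37889822] ((464.8110046386719, -114.91539001464844), (105.10807037353516, 62.885372161865234), 87.5412826538086) y -167.93144428574178 -62.13539227603173
clock 7.6 pos [ 467.1 -107.3  136.9] rpy [1.798e+02 4.000e-02 8.782e+01] F [ 0.4 -0.8 -0.1] open 0.992 grip 0.0
turn [ 0.0033 -0.0022  1.5695] shift m [-0.0978  0.0006  0.002 ]
```

Scaled: -0.1 m is -0.1333, -0.095 m is -0.1267, 1.42 rad is 0.904.

move_arm(
  motion=[
    [0,0,0.1082,-0.0133,0,0,0.06],
    [0,0,0.2228,-0.0333,0,0,0.03],
    [0,0,0.3374,-0.0533,0,0,0],
    [0,0,0.452,-0.0733,0,0,0],
    [0,0,0.5666,-0.0933,0,0,0],
    [0,0,0.6812,-0.1133,0,0,0],
    [0,0,0.7958,-0.1267,0,0,0],
    [0,0,0.904,-0.1333,0,0,0],
  ],
)

```text
clock: 8.6
eef_pos: [461.4, -207.1, 134.0]
tcp_rot: [-3.14, 0.002, 0.107]
contact_force: [-0.6, 0.6, 0.1]
opening: -0.001
grasp_force: 0.0
```

```bash
python3 - <<'E'
from h import *
plan(463.5,-207,14,-2.1)
E
```

```text
clock 8.6 pos [ 461.4 -207.1  134. ] rpy [-1.7994e+02  1.1000e-01  6.1000e+00] F [-0.6  0.6  0.1] open -0.001 grip 0.0
turn [-0.001   0.002   0.1432] shift m [0.0023 0.0002 0.12  ]
```

Scaled: 0.119 m is 0.1587, 0.002 m is 0.0027, 0.002 rad is 0.0013.

move_arm(
  motion=[
    [-0.0006,0.0013,0.091,0.0027,0,0.04,0],
    [-0.0006,0.0013,0.091,0.0027,0,0.08,0],
    [-0.0006,0.0013,0.091,0.0027,0,0.12,0],
    [-0.0006,0.0013,0.091,0.0027,0,0.1467,0],
    [-0.0006,0.0013,0.091,0.0027,0,0.1573,0],
    [-0.0006,0.0013,0.091,0.0027,0,0.1587,0],
    [-0.0006,0.0013,0.091,0.0027,0,0.1587,0],
  ],
)

```text
clock: 9.48
eef_pos: [464.6, -206.9, 16.7]
tcp_rot: [3.14, -0.003, -0.03]
contact_force: [-0.1, 0.4, 0.2]
opening: -0.0
grasp_force: 0.0
```

```bash
python3 - <<'E'
from h import *
plan(463.4,-207,14,-2.1)
p,d,K,T=snap('scene','s2'); p,d,K,T=snap('top','t2'); W=cloud(d,K,T); z=W[...,2]
m=(z>25)&(z<45)&(W[...,0]>425)&(W[...,0]<510)&(W[...,1]<-55)&(W[...,1]>-180); Q=W[m]; print(len(Q),Q[:,1].min(),Q[:,1].max(),cv2.minAreaRect(Q[:,:2].astype(np.float32)) )
o=cv2.imread('pics/t2.png')[205:285,330:440]; cv2.imwrite('pics/t2c.png',cv2.resize(o,None,fx=5,fy=5,interpolation=cv2.INTER_CUBIC))
E
```

```text
clock 9.475 pos [ 464.6 -206.9   16.7] rpy [ 1.7994e+02 -1.5000e-01 -1.7300e+00] F [-0.1  0.4  0.2] open -0.0 grip 0.0
turn [ 0.0011 -0.0027  0.0064] shift m [-0.0012  0.0001  0.0027]
661 -164.6922695001948 -62.602455787772584 ((466.0874938964844, -113.74687957763672), (102.09339141845703, 60.19145965576172), 89.53498077392578)
```

View pics/t2c.png

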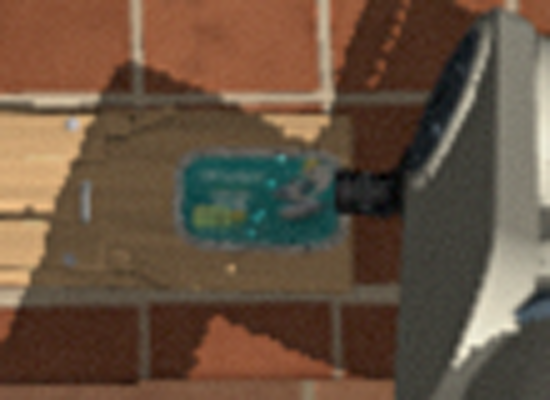

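The tin lies square on the board, with its front just ahead of the cheeks, and the closed fingers are behind its tail at crop pixel (345,190). I'll start pushing.

Scaled: -0.03 m is -0.04, -0.001 m is -0.0013, 0.001 rad is 0.0006.

move_arm(
  motion=[
    [0.0006,-0.0019,0.0038,-0.0013,0,0.002,0],
    [0.0006,-0.0019,0.0038,-0.0013,0,0.0033,0],
    [0.0006,-0.0019,0.0038,-0.0013,-0.0067,0.0033,0],
    [0.0006,-0.0019,0.0038,-0.0013,-0.0133,0.0033,0],
    [0.0006,-0.0019,0.0038,-0.0013,-0.02,0.0033,0],
    [0.0006,-0.0019,0.0038,-0.0013,-0.0267,0.0033,0],
    [0.0006,-0.0019,0.0038,-0.0013,-0.0333,0.0033,0],
    [0.0006,-0.0019,0.0038,-0.0013,-0.04,0.0033,0],
  ],
)

```text
clock: 10.58
eef_pos: [464.2, -176.4, 13.7]
tcp_rot: [-3.142, 0.001, -0.036]
contact_force: [0.2, -1.5, -0.5]
opening: 0.003
grasp_force: 0.5
```

```bash
python3 - <<'E'
from h import *
plan(470.9+.0368*-150,-150,14,-2.1)
E
```

```text
clock 10.575 pos [ 464.2 -176.4   13.7] rpy [-1.80e+02  5.00e-02 -2.06e+00] F [ 0.2 -1.5 -0.5] open 0.003 grip 0.5323054455220699
turn [-0.0001  0.0009  0.0007] shift m [ 0.0002 -0.0264 -0.0003]
```

Scaled: -0.024 m is -0.032, -0.02 m is -0.0267.

move_arm(
  motion=[
    [0,0,0,0,-0.0053,0,0],
    [0,0,0,0,-0.0107,0,0],
    [0,0,0,0,-0.016,0,0],
    [0,0,0,0,-0.0213,0,0],
    [0,0,0,0,-0.0267,0,0],
    [0,0,0,0,-0.032,0,0],
  ],
)

```text
clock: 11.32
eef_pos: [465.1, -152.5, 13.8]
tcp_rot: [-3.141, 0.001, -0.036]
contact_force: [-0.5, -0.9, -0.5]
opening: 0.001
grasp_force: 0.5
```

Scaled: -0.024 m is -0.032, -0.02 m is -0.0267.

move_arm(
  motion=[
    [0,0,0,0,-0.0053,0,0],
    [0,0,0,0,-0.0107,0,0],
    [0,0,0,0,-0.016,0,0],
    [0,0,0,0,-0.0213,0,0],
    [0,0,0,0,-0.0267,0,0],
    [0,0,0,0,-0.032,0,0],
  ],
)

```text
clock: 12.08
eef_pos: [465.9, -128.5, 13.8]
tcp_rot: [-3.141, 0.001, -0.036]
contact_force: [-0.7, -0.5, -0.8]
opening: 0.004
grasp_force: 0.5
```

Scaled: -0.015 m is -0.02, -0.012 m is -0.016.

move_arm(
  motion=[
    [0,0,0,0,-0.004,0,0],
    [0,0,0,0,-0.008,0,0],
    [0,0,0,0,-0.012,0,0],
    [0,0,0,0,-0.016,0,0],
    [0,0,0,0,-0.02,0,0],
  ],
)

```text
clock: 12.7
eef_pos: [466.8, -113.8, 13.8]
tcp_rot: [3.141, 0.0, -0.036]
contact_force: [1.4, -4.9, 0.3]
opening: 0.002
grasp_force: 2.8
```

```bash
python3 - <<'E'
from h import *
plan(470.9+.0368*-90,-90,14,-2.1)
p,d,K,T=snap('top','t3'); W=cloud(d,K,T); z=W[...,2]
o=cv2.imread('pics/t3.png')[205:285,310:420]; cv2.imwrite('pics/t3c.png',cv2.resize(o,None,fx=5,fy=5,interpolation=cv2.INTER_CUBIC))
E
```

```text
clock 12.7 pos [ 466.8 -113.8   13.8] rpy [ 1.7999e+02  2.0000e-02 -2.0700e+00] F [ 1.4 -4.9  0.3] open 0.002 grip 2.8318687277169374
turn [0.0002 0.0004 0.0005] shift m [-0.     -0.0239 -0.0002]
```

View pics/t3c.png

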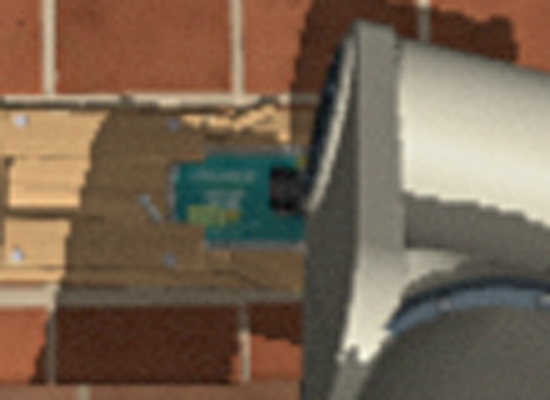

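The tin has entered the lane and the flap is swinging open at crop pixel (150,207). The push force is about 5 N.

Scaled: -0.018 m is -0.024, -0.015 m is -0.02.

move_arm(
  motion=[
    [0,0,0,0,-0.004,0,0],
    [0,0,0,0,-0.008,0,0],
    [0,0,0,0,-0.012,0,0],
    [0,0,0,0,-0.016,0,0],
    [0,0,0,0,-0.02,0,0],
    [0,0,0,0,-0.024,0,0],
  ],
)

```text
clock: 13.5
eef_pos: [467.0, -95.6, 13.8]
tcp_rot: [-3.141, 0.001, -0.036]
contact_force: [0.3, -5.1, 0.7]
opening: 0.003
grasp_force: 2.3
```

move_arm(
  motion=[
    [0,0,0,0,-0.0053,0,0],
    [0,0,0,0,-0.0107,0,0],
    [0,0,0,0,-0.016,0,0],
    [0,0,0,0,-0.0213,0,0],
    [0,0,0,0,-0.0267,0,0],
    [0,0,0,0,-0.032,0,0],
  ],
)

```text
clock: 14.25
eef_pos: [467.9, -71.5, 13.8]
tcp_rot: [-3.141, 0.001, -0.036]
contact_force: [-1.3, -3.7, -0.3]
opening: 0.001
grasp_force: 1.7
```

Scaled: -0.024 m is -0.032, -0.02 m is -0.0267.

move_arm(
  motion=[
    [0,0,0,0,-0.0053,0,0],
    [0,0,0,0,-0.0107,0,0],
    [0,0,0,0,-0.016,0,0],
    [0,0,0,0,-0.0213,0,0],
    [0,0,0,0,-0.0267,0,0],
    [0,0,0,0,-0.032,0,0],
  ],
)

```text
clock: 15.0
eef_pos: [468.9, -47.5, 13.8]
tcp_rot: [-3.141, 0.001, -0.036]
contact_force: [1.1, -3.5, 0.2]
opening: -0.005
grasp_force: 1.6
```

Scaled: -0.024 m is -0.032, -0.02 m is -0.0267.

move_arm(
  motion=[
    [0,0,0,0,-0.0053,0,0],
    [0,0,0,0,-0.0107,0,0],
    [0,0,0,0,-0.016,0,0],
    [0,0,0,0,-0.0213,0,0],
    [0,0,0,0,-0.0267,0,0],
    [0,0,0,0,-0.032,0,0],
  ],
)

```text
clock: 15.75
eef_pos: [469.9, -23.6, 13.8]
tcp_rot: [-3.141, 0.001, -0.036]
contact_force: [1.3, -2.8, -0.4]
opening: 0.001
grasp_force: 1.4
```

Scaled: -0.024 m is -0.032, -0.02 m is -0.0267.

move_arm(
  motion=[
    [0,0,0,0,-0.0053,0,0],
    [0,0,0,0,-0.0107,0,0],
    [0,0,0,0,-0.016,0,0],
    [0,0,0,0,-0.0213,0,0],
    [0,0,0,0,-0.0267,0,0],
    [0,0,0,0,-0.032,0,0],
  ],
)

```text
clock: 16.5
eef_pos: [470.7, 0.4, 13.8]
tcp_rot: [-3.141, 0.001, -0.036]
contact_force: [1.7, -3.3, 0.2]
opening: -0.003
grasp_force: 1.4
```

Scaled: -0.018 m is -0.024, -0.003 m is -0.004.

move_arm(
  motion=[
    [0,0,0,0,-0.004,0,0],
    [0,0,0,0,-0.008,0,0],
    [0,0,0,0,-0.012,0,0],
    [0,0,0,0,-0.016,0,0],
    [0,0,0,0,-0.02,0,0],
    [0,0,0,0,-0.024,0,0],
  ],
)

```text
clock: 17.25
eef_pos: [467.9, 17.2, 13.1]
tcp_rot: [3.14, 0.007, -0.035]
contact_force: [-11.1, -20.2, 7.0]
opening: -0.001
grasp_force: 9.9
```

```bash
python3 - <<'E'
from h import *
plan(470.9+.0368*30,30,14,-2.1)
for i in range(2): s=sensors.sense(); print(s['contact_force'].round(2))
E
```

```text
clock 17.25 pos [467.9  17.2  13.1] rpy [179.89   0.42  -1.98] F [-11.1 -20.2   7. ] open -0.001 grip 9.892797534257625
turn [0.0019 0.0074 0.0022] shift m [ 0.0037 -0.0129 -0.0009]
[-11.15 -20.17   6.97]
[-11.15 -20.17   6.97]
```

The force jumped to about 24 N, well before any possible stop position. I'll read the moment first (this takes no time), then back off.

```bash
python3 - <<'E'
from h import *
s=sensors.sense(); print(s['wrist_torque'].round(3),s['qpos'].round(3),s['joint_efforts'].round(1))
F=s['contact_force']/1;M=s['wrist_torque']
# point on line of action nearest the torque reference
print((np.cross(F,M)/F.dot(F)*1000).round(1),'F dir',(F/np.linalg.norm(F)).round(2),'M.F',M.dot(F)/np.linalg.norm(F))
E
```

```text
[-3.021  1.752  0.255] [ 0.035  0.46   2.109 -0.003  0.58   1.642] [  8.2 -50.9 -24.8   3.6  -3.9   0.2]
[ -29.9  -31.4 -138.8] F dir [-0.46 -0.84  0.29] M.F 0.005273805642335247
```

Scaled: 0.005 m is 0.0067, 0.003 m is 0.004.

move_arm(
  motion=[
    [0,0,0,0,0.004,0,0],
    [0,0,0,0,0.0067,0,0],
    [0,0,0,0,0.0067,0,0],
  ],
)

```text
clock: 17.62
eef_pos: [471.6, 13.2, 13.9]
tcp_rot: [-3.141, 0.0, -0.036]
contact_force: [1.5, -1.8, -0.4]
opening: -0.001
grasp_force: 0.8
```

```bash
python3 - <<'E'
from h import *
s=sensors.sense(); print(s['wrist_torque'].round(3))
plan(471.3,10,14,-2.1)
a,_,_,_=snap('scene','s4'); b,d,K,T=snap('wrist','w5'); c,_,_,_=snap('top','t4')
f=lambda p,r0,r1,c0,c1,w,h: cv2.resize(cv2.cvtColor(p[r0:r1,c0:c1],cv2.COLOR_RGB2BGR),(w,h),interpolation=cv2.INTER_CUBIC)
o=np.zeros((600,800,3),np.uint8)
o[:300,:400]=f(a,110,335,260,560,400,300); o[300:,:480]=f(b,0,400,0,640,480,300); o[:300,400:]=f(c,170,320,220,420,400,300)
cv2.imwrite('pics/mix.png',o)
E
```

```text
[-0.286 -0.221  0.044]
clock 17.625 pos [471.6  13.2  13.9] rpy [-1.7998e+02  1.0000e-02 -2.0900e+00] F [ 1.5 -1.8 -0.4] open -0.001 grip 0.8218812273116782
turn [-0.0003  0.0001  0.0002] shift m [-0.0002  0.0032 -0.0001]
```

View pics/mix.png

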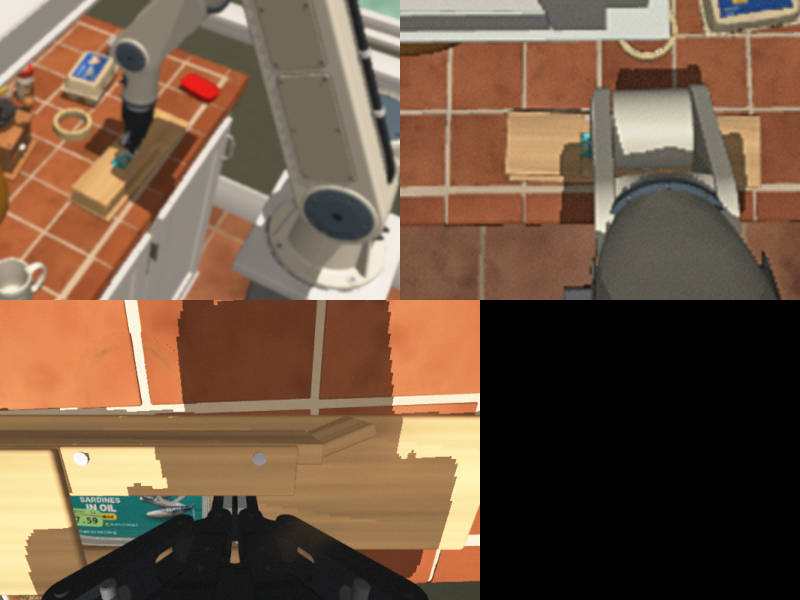

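The line of action of that force passes through the fingertips, so it was the tin resisting and not a link collision. The wrist part of the picture shows the tin's tail through the slot at about (205,510), just ahead of the fingers. I'll measure where the tin is.

```bash
python3 - <<'E'
from h import *
p,d,K,T=load('w5'); W=cloud(d,K,T); z=W[...,2]
e=np.array([.0368,.9993]); n=np.array([-.9993,.0368]); o=np.array([471.3,-9.])
rx=(W[...,:2]-o)@e; ry=(W[...,:2]-o)@n
for r in range(255,330,8):
    row=[f"{c}:{rx[r,c]:.0f},{ry[r,c]:.0f},{z[r,c]:.0f}" for c in range(80,350,15)]
    print(r,' '.join(row))
m=(rx>-20)&(rx<112)&(abs(ry)<17)&(z>28)&(z<46); print('tin in slot',m.sum(),rx[m].min(),np.percentile(rx[m],[1,5,50,99]), 'z',np.percentile(z[m],[5,50,95]))
for a in range(20,110,8):
    k=m&(rx>a)&(rx<a+8); print(a,k.sum(), np.median(z[k]).round(1) if k.any() else '')
m=(rx>60)&(rx<160)&(z>53); print('cover front',np.percentile(rx[m],[1,3]))
E
```

```text
255 80:110,-23,57 95:108,-21,52 110:102,-21,53 125:96,-21,52 140:90,-21,53 155:84,-21,52 170:78,-21,52 185:72,-21,52 200:66,-21,52 215:60,-21,52 230:54,-21,51 245:48,-21,52 260:42,-21,52 275:36,-21,52 290:30,-21,52 305:24,-20,51 320:18,-21,52 335:12,-21,51
263 80:110,-20,58 95:124,-7,34 110:117,-7,34 125:110,-7,34 140:103,-6,33 155:95,-7,34 170:89,-7,34 185:82,-7,34 200:74,-7,34 215:67,-7,34 230:60,-7,34 245:53,-7,33 260:46,-6,33 275:39,-6,33 290:32,-6,33 305:25,-10,40 320:nan,nan,nan 335:11,-7,34
271 80:111,-17,57 95:127,-1,32 110:117,-3,35 125:111,-2,33 140:104,-2,34 155:97,-2,33 170:89,-2,34 185:82,-2,34 200:75,-2,34 215:68,-2,34 230:60,-4,36 245:54,-2,33 260:46,-2,33 275:39,-2,33 290:31,-7,41 305:24,-11,48 320:18,-11,48 335:11,-7,41
279 80:111,-14,59 95:109,-11,54 110:119,2,34 125:112,2,34 140:104,1,35 155:97,2,33 170:90,2,34 185:83,2,34 200:75,2,34 215:68,1,35 230:61,2,34 245:54,2,33 260:47,2,34 275:39,3,32 290:30,-14,59 305:24,-10,52 320:18,-10,52 335:12,-14,58
287 80:112,-10,58 95:109,-8,54 110:119,6,34 125:112,6,34 140:105,6,34 155:98,6,34 170:91,6,34 185:84,7,33 200:76,7,33 
[... 966 characters left out ...]
11,77 200:58,-11,77 215:53,-11,78 230:48,-10,77 245:45,-6,71 260:37,-17,85 275:32,-16,83 290:28,-16,84 305:24,1,63 320:18,1,63 335:14,-17,84
327 80:118,10,57 95:110,9,58 110:129,34,29 125:122,35,28 140:107,28,37 155:100,28,36 170:65,-12,82 185:61,-12,82 200:56,-12,82 215:52,-12,82 230:49,-7,77 245:45,-2,71 260:36,-17,88 275:32,-17,88 290:28,-17,88 305:24,4,63 320:18,5,62 335:15,-17,87
tin in slot 6601 7.538861613789548 [  9.39124323  18.81240707  76.40568211 111.32800689] z [32.80500394 33.84281127 41.37650222]
20 159 42.4
28 241 38.9
36 408 33.5
44 497 33.8
52 421 33.9
60 534 33.8
68 647 33.7
76 747 33.7
84 734 33.8
92 741 33.8
100 737 33.8
108 384 33.9
cover front [60.50828529 61.54431596]
```

```bash
python3 - <<'E'
from h import *
p,d,K,T=load('w5'); W=cloud(d,K,T); z=W[...,2]
e=np.array([.0368,.9993]); n=np.array([-.9993,.0368]); o=np.array([471.3,-9.])
rx=(W[...,:2]-o)@e; ry=(W[...,:2]-o)@n
for r in (262,266,270,275,280,286): print(r,' '.join(f"{c}:{rx[r,c]:.0f},{ry[r,c]:.0f},{z[r,c]:.0f},{p[r,c].tolist()}" for c in range(225,300,5)))
E
python3 - <<'E'
import cv2
o=cv2.imread('pics/w5.png')[235:350,60:380]; cv2.imwrite('pics/w5c.png',cv2.resize(o,(800,288),interpolation=cv2.INTER_CUBIC))
E
```

```text
262 225:63,-7,33,[29, 81, 78] 230:60,-7,34,[32, 107, 105] 235:58,-7,34,[35, 111, 110] 240:56,-7,34,[153, 149, 137] 245:53,-8,34,[137, 142, 132] 250:51,-7,34,[32, 112, 106] 255:49,-7,33,[35, 115, 109] 260:46,-7,34,[29, 107, 105] 265:44,-7,33,[33, 113, 110] 270:41,-7,33,[133, 135, 124] 275:39,-6,32,[146, 143, 132] 280:40,6,10,[151, 125, 96] 285:34,-7,33,[66, 53, 39] 290:32,-7,33,[31, 30, 28] 295:30,-7,33,[28, 28, 22]
266 225:63,-5,33,[78, 93, 104] 230:61,-5,33,[45, 93, 93] 235:58,-5,34,[151, 149, 137] 240:55,-6,35,[124, 138, 127] 245:53,-5,34,[23, 107, 104] 250:51,-5,34,[27, 111, 105] 255:49,-5,34,[30, 114, 109] 260:46,-5,33,[23, 109, 105] 265:44,-6,34,[25, 110, 105] 270:41,-5,33,[129, 136, 126] 275:39,-4,32,[153, 150, 137] 280:40,8,11,[139, 117, 96] 285:34,-6,35,[31, 32, 31] 290:32,-7,36,[25, 27, 27] 295:29,-6,35,[29, 29, 29]
270 225:63,-4,35,[154, 149, 140] 230:61,-3,34,[152, 149, 138] 235:58,-3,34,[155, 155, 147] 240:56,-3,34,[94, 132, 126] 245:53,-3,34,[24, 104, 101] 250:51,-2,33,[28, 108, 105] 255:49,-3,34,[27, 107, 106] 260:46,-4,35,[30, 106, 104] 265:44,-3,34,[26, 108, 104] 270:
[... 666 characters left out ...]
 90, 92] 245:54,4,32,[50, 45, 47] 250:51,2,34,[22, 57, 56] 255:49,2,34,[34, 94, 90] 260:46,2,35,[37, 82, 81] 265:44,2,34,[31, 84, 83] 270:42,3,33,[138, 141, 130] 275:39,3,33,[154, 149, 138] 280:40,17,11,[103, 89, 76] 285:32,-12,56,[25, 23, 26] 290:30,-13,57,[20, 20, 23] 295:28,-13,58,[25, 24, 22]
286 225:64,6,33,[112, 91, 81] 230:61,6,34,[84, 73, 64] 235:59,7,33,[46, 65, 60] 240:49,-11,58,[27, 46, 45] 245:47,-11,59,[22, 33, 33] 250:52,6,34,[19, 52, 50] 255:49,5,35,[33, 108, 104] 260:47,6,34,[40, 109, 107] 265:44,5,34,[26, 102, 97] 270:42,6,33,[140, 145, 137] 275:40,7,32,[152, 146, 136] 280:34,-12,59,[22, 27, 25] 285:32,-12,60,[26, 25, 25] 290:30,-13,61,[25, 26, 27] 295:28,-12,61,[26, 26, 28]
```

View pics/w5c.png

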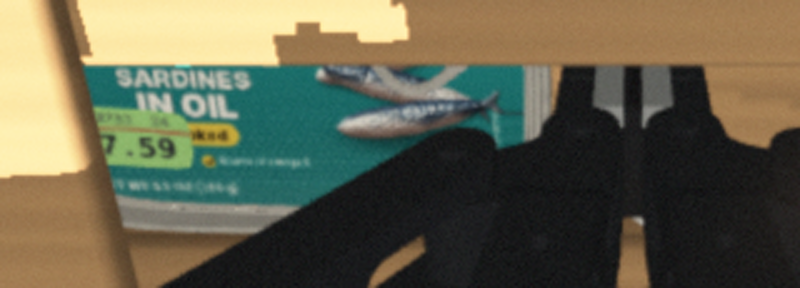

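The crop shows the tin's tail rim at (540,95), about 4 mm ahead of the finger face at (565,95), i.e. tail at rack x≈38.5 mm. The contact point was at finger front-left, rack about (38, +11), and the force ran almost along the flap. That puts it on the flap's tip arc, so the flap slipped in behind the tail and acted as a strut against the fingers. The tin itself did not jam.

To fix this, I'll lift the fingers through the slot so the flap shuts behind the tin. Then I'll come down between the shut flap and the tail and push on.

Scaled: -0.07 m is -0.0933, -0.06 m is -0.08.

move_arm(
  motion=[
    [0,0,0,0,0,-0.0107,0],
    [0,0,0,0,0,-0.024,0],
    [0,0,0,0,0,-0.04,0],
    [0,0,0,0,0,-0.06,0],
    [0,0,0,0,0,-0.08,0],
    [0,0,0,0,0,-0.0933,0],
    [0,0,0,0,0,-0.0933,0],
  ],
)

```text
clock: 18.65
eef_pos: [471.7, 13.2, 84.7]
tcp_rot: [-3.141, -0.001, -0.036]
contact_force: [0.7, 0.6, -0.1]
opening: 0.002
grasp_force: 0.0
```

```bash
cat > meas.py <<'E'
from h import *
import sys
p,d,K,T=snap('wrist',sys.argv[1]); W=cloud(d,K,T); z=W[...,2]
e=np.array([.0368,.9993]); n=np.array([-.9993,.0368]); o=np.array([471.3,-9.])
rx=(W[...,:2]-o)@e; ry=(W[...,:2]-o)@n
print('cam',T[:3,3].round(1))
g=p.astype(int)
for a in range(-14,112,3):
    k=(rx>=a)&(rx<a+3)&(abs(ry)<15)&(z<47)
    if k.sum()>3: print(a,k.sum(),'z',np.percentile(z[k],[10,50,90]).round(0),'ry',np.percentile(ry[k],[5,95]).round(0),'rgb',np.median(g[k],0).astype(int))
E
python3 meas.py w6; python3 -c "
from h import *
plan(471.4,14,14,-2.1)"
```

```text
cam [549.1   9.2 227.5]
-14 83 z [ 9. 10. 11.] ry [-3. 14.] rgb [153 117  78]
-11 85 z [ 9. 10. 11.] ry [-3. 14.] rgb [153 118  79]
-8 38 z [ 9. 10. 11.] ry [-3. 14.] rgb [149 117  80]
-5 56 z [20. 40. 42.] ry [-6. 12.] rgb [159 143 128]
-2 235 z [19. 38. 42.] ry [-6. 14.] rgb [138 119 111]
1 108 z [10. 10. 34.] ry [-5. 13.] rgb [153 118  80]
4 89 z [ 9. 10. 11.] ry [-3. 14.] rgb [156 119  79]
7 88 z [10. 10. 11.] ry [-3. 14.] rgb [158 121  80]
10 83 z [10. 10. 11.] ry [-3. 14.] rgb [160 123  81]
13 73 z [ 9. 10. 11.] ry [-3. 14.] rgb [158 121  80]
16 89 z [10. 10. 11.] ry [-3. 14.] rgb [158 122  80]
19 88 z [10. 10. 11.] ry [-3. 14.] rgb [159 123  81]
22 88 z [10. 10. 11.] ry [-3. 14.] rgb [159 122  80]
25 86 z [ 9. 10. 11.] ry [-3. 14.] rgb [158 121  79]
28 70 z [ 9. 10. 11.] ry [-3. 14.] rgb [159 123  80]
31 89 z [ 9. 10. 11.] ry [-3. 14.] rgb [159 122  81]
34 104 z [10. 11. 35.] ry [-8. 13.] rgb [159 124  83]
37 179 z [10. 35. 36.] ry [-10.  13.] rgb [197 192 179]
40 148 z [32. 33. 34.] ry [-10.  14.] rgb [234 246 240]
43 147 z [32. 33. 34.] ry [-10.  14.] rgb [ 69 229 224]
46 15
[... 709 characters left out ...]
[ 67 227 221]
85 149 z [33. 33. 34.] ry [-10.  13.] rgb [ 67 227 222]
88 142 z [32. 33. 34.] ry [-10.  14.] rgb [ 66 228 222]
91 143 z [32. 33. 34.] ry [-10.  14.] rgb [ 66 227 220]
94 143 z [32. 33. 34.] ry [-10.  13.] rgb [ 74 227 220]
97 149 z [32. 33. 34.] ry [-10.  14.] rgb [166 242 227]
100 142 z [32. 33. 34.] ry [-10.  13.] rgb [220 245 228]
103 143 z [32. 33. 34.] ry [-10.  13.] rgb [227 244 221]
106 146 z [32. 33. 34.] ry [-10.  14.] rgb [136 177 123]
109 146 z [32. 33. 34.] ry [-10.  14.] rgb [123 148 105]
clock 18.7 pos [471.3  13.1  84.1] rpy [-1.7999e+02  1.0000e-02 -2.0700e+00] F [0.2 0.1 0.5] open -0.001 grip 0.0
turn [-0.0002  0.0002  0.0005] shift m [ 0.     -0.0009  0.0701]
```

The flap is shut (its top edge is at rack x≈0) and the tin lies flat with its tail at about 37 mm. That leaves a 35 mm gap, enough for the closed fingers, so I'll go down into it and push gently.

Scaled: 0.07 m is 0.0933, 0.066 m is 0.088.

move_arm(
  motion=[
    [0,0,0,0,0,0.02,0],
    [0,0,0,0,0,0.04,0],
    [0,0,0,0,0,0.06,0],
    [0,0,0,0,0,0.076,0],
    [0,0,0,0,0,0.088,0],
    [0,0,0,0,0,0.0933,0],
    [0,0,0,0,0,0.0933,0],
  ],
)

```text
clock: 19.58
eef_pos: [471.1, 13.1, 13.7]
tcp_rot: [-3.141, 0.001, -0.036]
contact_force: [0.4, 0.4, 0.5]
opening: -0.002
grasp_force: 0.0
```

Scaled: -0.01 m is -0.0133, -0.002 m is -0.0027.

move_arm(
  motion=[
    [0,0,0,0,-0.0027,0,0],
    [0,0,0,0,-0.0053,0,0],
    [0,0,0,0,-0.008,0,0],
    [0,0,0,0,-0.0107,0,0],
    [0,0,0,0,-0.0133,0,0],
  ],
)

```text
clock: 20.2
eef_pos: [471.6, 23.2, 13.9]
tcp_rot: [-3.141, 0.001, -0.036]
contact_force: [0.8, -2.6, 1.6]
opening: -0.001
grasp_force: 0.9
```

Scaled: -0.006 m is -0.008, -0.0045 m is -0.006.

move_arm(
  motion=[
    [0,0,0,0,-0.002,0,0],
    [0,0,0,0,-0.004,0,0],
    [0,0,0,0,-0.006,0,0],
    [0,0,0,0,-0.008,0,0],
  ],
)

```text
clock: 20.7
eef_pos: [471.6, 29.2, 13.8]
tcp_rot: [-3.141, 0.001, -0.036]
contact_force: [-0.7, -2.3, 1.5]
opening: -0.003
grasp_force: 0.9
```

Scaled: -0.004 m is -0.0053, -0.003 m is -0.004.

move_arm(
  motion=[
    [0,0,0,0,-0.0013,0,0],
    [0,0,0,0,-0.0027,0,0],
    [0,0,0,0,-0.004,0,0],
    [0,0,0,0,-0.0053,0,0],
  ],
)

```text
clock: 21.2
eef_pos: [471.9, 32.9, 13.8]
tcp_rot: [3.141, 0.001, -0.036]
contact_force: [0.1, -6.3, 1.7]
opening: 0.004
grasp_force: 3.0
```

Scaled: -0.003 m is -0.004, -0.001 m is -0.0013.

move_arm(
  motion=[
    [0,0,0,0,-0.0013,0,0],
    [0,0,0,0,-0.0027,0,0],
    [0,0,0,0,-0.004,0,0],
  ],
)

```text
clock: 21.58
eef_pos: [472.0, 35.6, 13.8]
tcp_rot: [3.141, 0.001, -0.036]
contact_force: [0.1, -9.4, 0.9]
opening: 0.003
grasp_force: 4.5
```

The stop gives at about 1.15 N/mm, which matches the 1.2 N/mm in the text. Less about 2.4 N of friction, it is compressed roughly 3.3 mm. I'll add 1.5 mm and hold.

move_arm(
  motion=[
    [0,0,0,0,-0.0011,0,0],
    [0,0,0,0,-0.002,0,0],
    [0,0,0,0,-0.002,0,0],
    [0,0,0,0,-0.002,0,0],
    [0,0,0,0,-0.002,0,0],
  ],
)

```text
clock: 22.2
eef_pos: [472.1, 36.9, 13.8]
tcp_rot: [3.141, 0.001, -0.036]
contact_force: [1.1, -10.0, 1.1]
opening: -0.0
grasp_force: 4.7
```

Scaled: -0.0008 m is -0.0011.

move_arm(
  motion=[
    [0,0,0,0,-0.0011,0,0],
    [0,0,0,0,-0.0011,0,0],
    [0,0,0,0,-0.0011,0,0],
  ],
)

```text
clock: 22.58
eef_pos: [472.1, 37.6, 13.8]
tcp_rot: [3.141, 0.001, -0.036]
contact_force: [-0.5, -10.8, 2.1]
opening: -0.001
grasp_force: 5.2
```

Scaled: -0.05 m is -0.0667, 0.001 m is 0.0013.

move_arm(
  motion=[
    [0,0,0,0,0.0013,0,0],
    [0,0,0,0,0.004,0,0],
    [0,0,0,0,0.008,0,0],
    [0,0,0,0,0.0133,0,0],
    [0,0,0,0,0.02,0,0],
    [0,0,0,0,0.02,-0.0133,0],
    [0,0,0,0,0.02,-0.04,0],
    [0,0,0,0,0.02,-0.0667,0],
  ],
)

```text
clock: 23.58
eef_pos: [471.4, 23.5, 64.8]
tcp_rot: [-3.141, 0.001, -0.036]
contact_force: [1.0, 0.2, -0.5]
opening: -0.001
grasp_force: 0.0
```

Scaled: -0.02 m is -0.0267, -0.01 m is -0.0133.

move_arm(
  motion=[
    [0,0,0,0,0,-0.0133,0],
    [0,0,0,0,0,-0.0267,0],
    [0,0,0,0,0,-0.0267,0],
    [0,0,0,0,0,-0.0267,0],
  ],
)

```text
clock: 24.08
eef_pos: [471.2, 23.4, 83.4]
tcp_rot: [-3.141, 0.002, -0.036]
contact_force: [-0.6, -0.3, -0.9]
opening: -0.002
grasp_force: 0.0
```

```bash
python3 meas.py w7 | awk '$1=="cam"||$1<70'; python3 -c "
from h import *
plan(471.4,14,84,-2.1)
p,d,K,T=snap('top','t5');W=cloud(d,K,T); p0,d0,K,T=load('top1')
for nm,(c,r) in dict(rnd=(445,170),mug=(180,240),tape=(331,190),red=(444,252)).items(): print(nm,d[r-3:r+4,c-3:c+4].mean()-d0[r-3:r+4,c-3:c+4].mean(), abs(p[r-12:r+13,c-12:c+13].astype(int)-p0[r-12:r+13,c-12:c+13]).mean())"
```

```text
cam [549.2  19.4 226.5]
-14 84 z [10. 11. 11.] ry [-3. 14.] rgb [155 119  78]
-11 79 z [10. 11. 12.] ry [-3. 14.] rgb [152 118  79]
-8 20 z [ 9. 10. 12.] ry [-4.  1.] rgb [144 114  78]
-5 50 z [23. 41. 42.] ry [-7. 13.] rgb [163 152 138]
-2 295 z [11. 36. 42.] ry [-7. 13.] rgb [129 117 109]
1 124 z [10. 11. 35.] ry [-6. 14.] rgb [152 117  81]
4 90 z [10. 11. 11.] ry [-3. 14.] rgb [157 120  79]
7 87 z [10. 11. 12.] ry [-3. 14.] rgb [158 122  80]
10 91 z [10. 11. 12.] ry [-3. 14.] rgb [159 122  80]
13 82 z [10. 11. 11.] ry [-4. 14.] rgb [158 120  79]
16 91 z [10. 11. 12.] ry [-3. 14.] rgb [158 121  80]
19 92 z [10. 11. 11.] ry [-3. 14.] rgb [158 121  80]
22 91 z [10. 11. 11.] ry [-3. 14.] rgb [158 122  80]
25 92 z [10. 11. 11.] ry [-3. 14.] rgb [159 122  80]
28 70 z [10. 11. 12.] ry [-3. 14.] rgb [158 122  80]
31 92 z [10. 11. 11.] ry [-3. 14.] rgb [158 122  80]
34 93 z [10. 11. 12.] ry [-3. 14.] rgb [162 124  81]
37 92 z [10. 11. 12.] ry [-3. 14.] rgb [162 124  82]
40 92 z [10. 11. 11.] ry [-3. 14.] rgb [163 126  83]
43 80 z [10. 11. 12.] ry [-3. 13.] rgb [251 228 161]
46 86 z [10. 11. 12.] ry [-3. 14.] rgb [251 230 162]
49 138 z [10. 11. 36.] ry [-10.  14.] rgb [184 147 102]
52 181 z [11. 33. 36.] ry [-10.  14.] rgb [248 245 238]
55 149 z [32. 33. 34.] ry [-10.  13.] rgb [195 244 238]
58 153 z [33. 34. 35.] ry [-11.  13.] rgb [ 68 228 222]
61 156 z [33. 34. 35.] ry [-11.  14.] rgb [ 91 234 231]
64 149 z [33. 34. 35.] ry [-11.  14.] rgb [ 70 226 220]
67 158 z [33. 34. 35.] ry [-11.  14.] rgb [112 223 219]
clock 24.125 pos [471.2  23.4  83.3] rpy [-1.80e+02  1.00e-01 -2.07e+00] F [-0.5  0.4 -0.5] open 0.002 grip 0.0
turn [-0.0001  0.0018  0.0005] shift m [ 0.0006  0.0094 -0.0007]
rnd 0.42749023 2.3253333333333335
mug 0.72717285 2.4661333333333335
tape -0.18676758 5.4981333333333335
red 0.80688477 2.6186666666666665
```

The flap is shut, the tin is flat with its tail about 52 mm past the flap (centre about 104 mm), and the bystanders haven't moved. I'll hand it in.

```bash
python3 -c "
from h import *
print(order.sign_off())"
```

```text
the job is handed in; nothing more can be done
None
```

I pushed the fish tin in until the end stop gave about 4–6 mm (estimated from the push force), withdrew so the flap shut, and handed the job in at about 24 s; no verdict came back. The tin lies flat with its centre about 104 mm past the flap, and the bystanders didn't move. One risk: the wrist force briefly reached about 24 N in the lane, which I read as the fingers catching on the flap and not the tin.

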